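Hang the hook-on display tray and load it

ROBOT

A 6-joint arm with a two-finger parallel gripper is mounted at the origin on the work surface; the furniture and walls round the work are solid. World frame = base frame: x ahead of the robot, y to its left, z up, the work surface at z = 0. Lengths are in m, angles in degrees, forces in N, time in s.
With the tool pointing down it reaches from about 0.35 to 0.85 m from the base axis. Payload 8.1 kg.
Tool frame: the origin (TCP) lies midway between the tips of the shut fingers; the grasp point (between the pads) lies 19 mm behind it; z points along the fingers, y is the direction in which the jaws open and shut (so a half turn about z gives the same grasp; the last joint's range is limited). The gripper opens to 85 mm and grips with 20 to 120 N. Pads are 22 mm wide; open, the fingers measure 114 mm over their backs; the gripper's body (76 mm by 85 mm) begins 54 mm behind the grasp point. The pads swing forward as they close: fully open they stand 13 mm farther back than shut.
Start: joints at [58.419, 7.471, 85.268, -0, 87.261, -4.893], TCP at [0.269, 0.536, 0.231] pointing down, gripper open.
Joint ranges: [-169.43, 169.43], [-51.17, 129.36], [1.28, 143.12], [-76.62, 256.62], [0, 156.53], [-152.29, 152.29]. Speed limits (degrees/s): [136.94, 136.94, 159.86, 180, 180, 180].

INTERFACE

Orientations are given as [roll, pitch, yaw] about the fixed x, y, z axes, in that order (R = Rz(yaw) Ry(pitch) Rx(roll)).
In Python, from cell import bot gives the robot as it stands. The module is installed in compiled form; this text tells all that it offers.
- The arm moves only by the shell command python3 -m pendant 'ROWS'. ROWS is JSON, a list of rows, each an object of numbers: "gripper": the opening, from 0 (shut) to 1 (fully open); "x", "y", "z": the shift along the tool's x, y, z as a fraction of full scale; "yaw": the turn about the tool's z as a fraction of full scale. A call has 1 to 12 rows; each row shifts and turns the commanded pose from where the row before left it, along the tool's axes as they then stand; what a row does not reach is not made up. Full scale, the value 1, is 50 cm for a shift and 1.5 rad for a turn. A row lasts 1/12 s, in which the tool goes at most 41.7 mm and 7.16 degrees, less where a joint would pass 70% of its speed; a pose out of reach is approached as far as the arm can. A call with a number of a shift or a turn outside -1 to 1 is refused whole. A call with a gripper value outside its range is refused whole. The fingers move at their own pace and stop on an object; the grip force is fixed at half the most. Time passes only in rows, so rows that do not move let the fingers close. It gives the time, the measured TCP pose, the force and the opening at its end, in the units of the state.
- bot.observe(): the state, without advancing time (a new reading comes with each control period).
- bot.capture(name): name is "scene" or "top" or "wrist"; returns the picture (400x640x3 uint8, red, green, blue); there is no depth.
- bot.calibration(name): a dict with "fx", "fy", "cx", "cy" (pixels), "k1" (the pictures are not rectified: a ray, as slopes to the right and down, at radius r is drawn at 1 + k1 r^2 times it, then the intrinsics apply), "T" (4x4, takes a point from camera to world coordinates). Camera axes: x right, y down, z forward; pixel columns grow to the right and rows downward; lengths in m; the calibration is good to about 2 mm. A picture is of the moment at which its call begins: read the wrist's pose just before it. calibration takes no time and is no camera call; for the wrist camera it gives the pose at the moment of the call.
- bot.finish_job(): hands the job in, once; it reports no verdict.
The state is a dict: "t": time; "joint_pos": joint angles; "qd": joint speeds; "effort": joint torques, N m; "position": TCP position; "orientation": TCP orientation; "force": force on the tool from outside, world axes, zero at the start; "wrist_torque": the same for the moment, N m; "gripper_width": opening from 0.0 (shut) to 1.0 (fully open).
Only numpy, scipy, OpenCV 4.12 (cv2) and the standard library are available. Lean on these libraries where they do the work, as an engineer would, in place of code of your own. Each camera call takes 0.05 s, during which the arm holds its last target. There are 200 camera calls.

TASK

Hang the wooden shelf tray on the dark steel display stand: hook its two rear claws into the slots of the two uprights and press the tray down until it is fully home and the spring catch has locked it. Then stand the confetti jar with the white lid upright on the tray floor, on either side of the divider, and let go. Leave the jar with the brown lid, the bell and the ribbon spool alone.

Things in the scene. Friction and masses are not known exactly. Their poses are not given: they have to be found in the camera images.
- tray_grip (a point): Loose hook-on tray, wood with white back plate, 125 (x) x 150 (y) x 68 mm, about 0.25 kg, flat on the table at first. Point: middle of its upright divider (fin 10 mm thick in y, 80 long in x, centred on the tray), 30 mm above the tray's underside, 18 below the fin's top: grip the fin across y. Axes: x to back plate and claws, y left, z up. Front and side rims 17 mm high.
- tray_floor (a point): Centre of the tray's upper floor face, 6 mm above its underside, axes as tray_grip. On either side of the divider is a bay 65 mm wide (y; bay centres at y = +-37 mm), free from x = -57 to +48 mm above the rims' height.
- claws (a point): On the rear face of the tray's 3 mm back plate, midway between its two steel claws, at the height of their necks: x = 62.5, z = +24 mm from tray_grip. The claws sit at y = +-48 mm, are 8 mm wide, reach 11 mm behind this face and turn down: necks 8 mm high, noses hanging to 22 mm below this point, with a gap of 4.6 mm (neck) to 6.7 mm (tip) to the back plate.
- tray_tab (a point): Top centre of the tray's white thumb tab, a ledge 50 (y) x 14 mm (x) on top of the back plate, 68 mm above the underside, 55.5 mm in x and 38 in z from tray_grip: a place to press the tray down. In the lower middle of the back plate are a window and a 4 mm sill for the catch.
- home (a point): Point of the fixed stand that tray_grip meets (within about 2 mm, axes alike within 0.04 rad: the tray droops a little) when the tray is home, 119 mm above the table. x points into the uprights, y left, z up. Put the claws in along +x with the tray level and 19 to 25 mm (best 22) above home, until the back plate touches the uprights, then lower it. Once home it cannot be lifted.
- slots (a point): Midway between the stand's two slots, on the uprights' front plane, axes as home (x = 63, z = +37 mm from it). Dark steel uprights 24 mm wide, 4 thick, centred at y = +-48 mm, tops 26 mm above this point; each has one slot right through, 14 mm wide and 32 high, from 16 below to 16 above this point. The claw necks come to rest on the slots' lower edges.
- base (a point): Underside of the stand, straight below home, on the table. Wooden base plate 12 mm thick and 170 wide (y), x from -33 to +92 mm from this point.
- catch (a joint): Steel spring catch between the uprights, sliding along the stand's x: 0 m = out, 6 mm in front of the uprights, bevelled above, flat below; positive = pushed back (0.010 at most). From about 13 mm above home the tray's sill bears on it: pressing on takes about 6 to 11 N (the tray's weight is not enough), then it gives way; at home it springs out to 0 through the tray's window.
- jar_mid (a point): Confetti jar with WHITE lid (pink and yellow confetti), loose, solid, body 56 mm in diameter up to 70 mm, lid 48 mm in diameter, 80 mm high, about 0.12 kg, standing upright on the table; this point is on its axis 40 mm above its underside.
- other_mid (a point): Confetti jar with BROWN lid, loose bystander, 56 mm in diameter, 78 mm high; this point is on its axis 39 mm above its underside. Must be left alone.
- bell: Brass counter bell, loose bystander, 84 mm across, 66 mm high; origin at the centre of its underside.
- spool: Wooden spool of pink ribbon, loose bystander, 85 x 78 x 30 mm; origin at its underside.
Things that resemble listed ones, but are neither listed nor needed, are in the scene too. There is more than one size of the part that bears tray_grip; the job needs the larger.

How it is judged (in metres and radians):
On the way:
1. the tray hangs by its claws in the slots, fully down, with the catch sprung out, before the jar is set on it (x of tray_grip in the frame of home between -0.004 and 0.004 m and y of tray_grip in the frame of home between -0.005 and 0.005 m and z of tray_grip in the frame of home between -0.003 and 0.003 m and angle between tray_grip's own z axis and vertical below 0.07 rad and angle between the x axis of tray_grip and the x axis of home, either way round below 0.07 rad and value of joint catch below 0.0015 m and horizontal distance between jar_mid and tray_grip above 0.09 m), for 0.2 s.
At the end, for the whole second after the job is handed in: The tray hangs home and locked: tray_grip within 4 mm of home in x, 5 mm in y and 3 mm in height, level and square within 0.07 rad, the catch within 1.5 mm of fully out. The white-lidded jar stands upright (within 0.12 rad) and at rest on the tray floor in either bay (x of tray_grip in the frame of home between -0.004 and 0.004 m and y of tray_grip in the frame of home between -0.005 and 0.005 m and z of tray_grip in the frame of home between -0.003 and 0.003 m and angle between tray_grip's own z axis and vertical below 0.07 rad and angle between the x axis of tray_grip and the x axis of home, either way round below 0.07 rad and value of joint catch below 0.0015 m and x of jar_mid in the frame of tray_grip between -0.045 and 0.045 m and (y of jar_mid in the frame of tray_grip between 0.022 and 0.055 m or y of jar_mid in the frame of tray_grip between -0.055 and -0.022 m) and z of jar_mid in the frame of tray_grip between 0.011 and 0.021 m and angle between jar_mid's own z axis and vertical below 0.12 rad and linear speed of each of jar, tray below 0.02 m/s); the robot touches nothing.
It fails at once if the brown-lidded jar is moved more than 20 mm or tipped (distance of other_mid from where it was at the start of the episode above 0.02 m or angle between other_mid's own z axis and vertical above 0.4 rad).
It fails at once if the bell is moved more than 20 mm (distance of bell from where it was at the start of the episode above 0.02 m).
It fails at once if the ribbon spool is moved more than 20 mm (distance of spool from where it was at the start of the episode above 0.02 m).
It also fails if it takes over 72 s, if anything falls off the work surface, if the arm or the gripper's body presses on something with over 40 N, if the wrist force passes 120 N, or if a joint passes its speed limit or range.

## Working session

There is one attempt and no reset: what is moved stays moved. The work goes in short steps, Python scripts to look and compute and a shell command to move; the robot and the scene stay as the last step left them, time stands still between calls to the robot, and variables do not carry over. Pictures are saved under pics/ and viewed, about 8 in all and at most 12, crops included, and the job is handed in when it is done.

```bash
mkdir -p pics
cat > h.py <<'E'
import numpy as np, cv2
from cell import bot
from scipy.spatial.transform import Rotation as R
def cap(n,f):
    c=bot.calibration(n); im=bot.capture(n); cv2.imwrite('pics/'+f+'.png',im[:,:,::-1]); np.save('pics/'+f+'.npy',np.array([c['fx'],c['fy'],c['cx'],c['cy'],c['k1'],*np.array(c['T']).ravel()])); return im
def ray(f,u,v):
    c=np.load('pics/'+f+'.npy'); T=c[5:].reshape(4,4)
    d=np.array([(u-c[2])/c[0],(v-c[3])/c[1]]); p=d.copy()
    for _ in range(20): p=d/(1+c[4]*(p@p))
    return T[:3,3], T[:3,:3]@np.array([*p,1])
def atz(f,u,v,z):
    o,d=ray(f,u,v); return o+d*(z-o[2])/d[2]
def proj(f,P):
    c=np.load('pics/'+f+'.npy'); T=c[5:].reshape(4,4)
    q=(np.atleast_2d(P)-T[:3,3])@T[:3,:3]; s=q[:,:2]/q[:,2:]; s=s*(1+c[4]*(s**2).sum(1,keepdims=True))
    return s*c[:2]+c[2:4]
def crop(f,u,v,w,h,k,g):
    im=cv2.imread('pics/'+f+'.png'); cv2.imwrite('pics/'+g+'.png',cv2.resize(im[v:v+h,u:u+w],None,fx=k,fy=k,interpolation=cv2.INTER_CUBIC))
E
python3 - <<'E'
from h import *
a=cap('scene','s0');b=cap('top','t0')
for n in('scene','top','wrist'):
    c=bot.calibration(n);print(n,c['fx'],c['k1'],np.round(c['T'],3).tolist())
s=bot.observe();print(s)
E
```

```text
scene 406.53786614518117 0.013673526428848438 [[0.726, -0.43, 0.536, -0.075], [-0.687, -0.44, 0.578, -0.653], [-0.013, -0.788, -0.615, 0.795], [0.0, 0.0, 0.0, 1.0]]
top 374.90126772914977 -0.08471715027832942 [[-0.011, -0.996, 0.09, 0.44], [-1.0, 0.011, -0.002, -0.0], [0.001, -0.09, -0.996, 1.065], [0.0, 0.0, 0.0, 1.0]]
wrist 307.64896573958214 -0.05803368873099874 [[0.45, 0.861, 0.236, 0.209], [0.893, -0.434, -0.12, 0.566], [-0.001, 0.265, -0.964, 0.372], [0.0, 0.0, 0.0, 1.0]]
{'t': 0.1, 'joint_pos': array([ 5.84194676e+01,  7.51200240e+00,  8.53236795e+01,  7.41396807e-04,
        8.72606577e+01, -4.89356787e+00]), 'qd': array([-0.09988841, -0.05075447, -0.09285264,  0.14278616,  0.03971848,
       -0.01336016]), 'effort': array([ 1.41854642e-03, -5.70948493e+01, -5.01940906e+01, -1.13404981e-04,
        8.09278776e-03,  5.27338386e-05]), 'position': array([0.26919042, 0.53567165, 0.23033046]), 'orientation': array([-1.79904075e+02, -8.95604357e-03,  1.53312992e+02]), 'force': array([0.01262783, 0.07851252, 0.22289872]), 'wrist_torque': array([-0.03185306,  0.01373679, -0.00918947]), 'gripper_width': 0.9982494162103035}
```

View pics/s0.png

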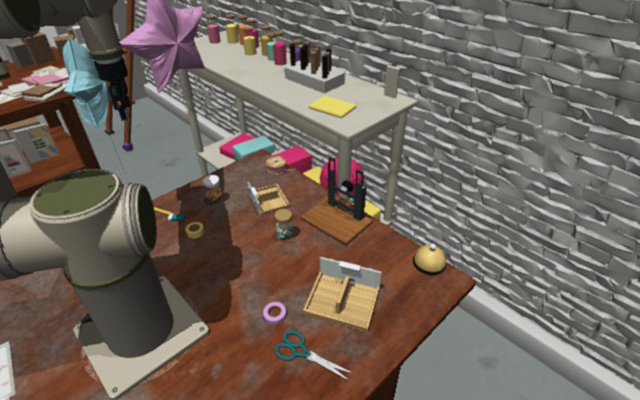

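View pics/t0.png

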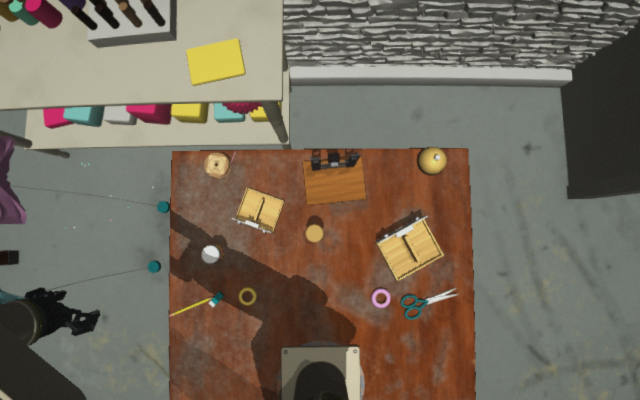

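Candidates. Trays: large at scene (345,292) / top (410,247), small at scene (267,197) / top (260,210). Jars: white lid at scene (212,187) / top (210,255), brown lid at scene (284,223) / top (314,232). The stand is at top (335,180). I choose the large tray and the white-lid jar, and check both in a close crop.

Run:
```python
from h import *
im=cv2.imread('pics/t0.png')
def c(u,v,w,h,k): return cv2.resize(im[v:v+h,u:u+w],None,fx=k,fy=k,interpolation=cv2.INTER_CUBIC)
a=c(370,200,80,90,5) ; b=c(295,142,80,70,5); d=c(185,235,80,20,5)
out=np.zeros((450,800,3),np.uint8); out[:450,:400]=a; out[:350,400:]=b; out[350:450,400:]=d[:100]
cv2.imwrite('pics/c1.png',out)
```

```text
(no output)
```

View pics/c1.png

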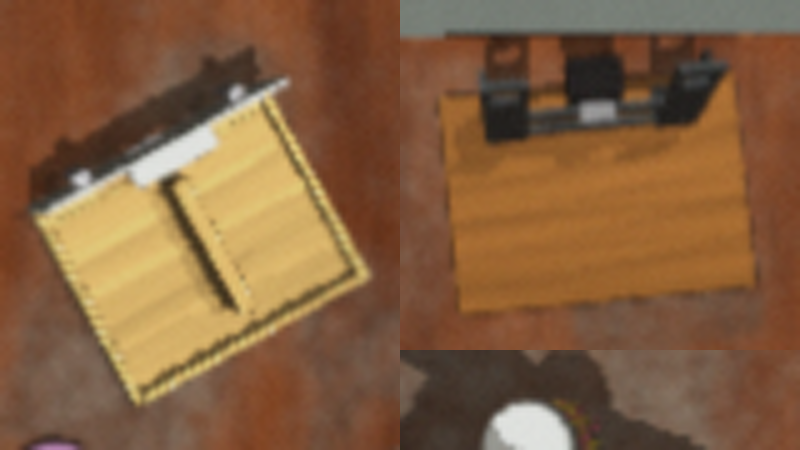

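The large tray has its claws on the upper left side and a back plate with a white tab. The stand's base corners are clear, and the lid at top (210,255) is white. Next I work out the poses.

Run:
```python
from h import *
def g(x,y,u0,v0): return u0+(x+.5)/5-.5, v0+(y+.5)/5-.5
T=lambda x,y,z:atz('t0',*g(x,y,370,200),z)[:2]
S=lambda x,y,z:atz('t0',*g(x-400,y,295,142),z)[:2]
fl,fr=T(138,403,.017),T(370,275,.017); bl,br=T(35,212,.062),T(290,82,.062)
print(fl,fr,np.linalg.norm(fl-fr),bl,br,np.linalg.norm(bl-br))
y=fl-fr;y2=bl-br;print('tray yaw',[np.degrees(np.arctan2(-v[0],v[1])) for v in(y,y2)])
th=np.arctan2(-y[0],y[1]);X=np.array([np.cos(th),np.sin(th)])
print('ctr from front',(fl+fr)/2+.0625*X,'from back',(bl+br)/2-.061*X)
a,b,c,d=S(460,312,.012),S(755,287,.012),S(440,95,.012),S(735,75,.012)
print('base',a,b,c,d,np.linalg.norm(a-b),np.linalg.norm(a-c))
for v in(a-b,c-d):print('yaw',np.degrees(np.arctan2(-v[0],v[1])))
v=a-b;th=np.arctan2(-v[0],v[1]);X=np.array([np.cos(th),np.sin(th)])
print('home f',(a+b)/2+.033*X,'home b',(c+d)/2-.092*X)
print('jar',atz('t0',210,255,.08)[:2],'small tray',atz('t0',260,210,.02)[:2],'brown',atz('t0',314,233,.078)[:2])
```

```text
[ 0.28855171 -0.21613873] [ 0.35663864 -0.34896555] 0.14926083031245352 [ 0.39689188 -0.15400362] [ 0.46422577 -0.29372094] 0.1550960360795519
tray yaw [np.float64(27.139644077021984), np.float64(25.730785671552667)]
ctr from front [ 0.37821376 -0.2540421 ] from back [ 0.37627508 -0.25168808]
base [0.5035425  0.03313901] [ 0.51573308 -0.1333233 ] [0.62726913 0.0434971 ] [ 0.6370226  -0.12472573] 0.16690809271928486 0.12415944754139056
yaw 4.188479861096703
yaw 3.3182639742615954
home f [ 0.54254966 -0.0476819 ] home b [ 0.54039158 -0.04733378]
jar [0.36805233 0.28581611] small tray [0.48769211 0.16325168] brown [0.42318768 0.01230825]
```

```bash
python3 -m pendant '[{"gripper":1,"x":-0.0447,"y":-0.0402},{"x":-0.0447,"y":-0.0402},{"x":-0.0447,"y":-0.0402},{"x":-0.0447,"y":-0.0402},{"x":-0.0447,"y":-0.0402},{"x":-0.0447,"y":-0.0402},{"x":-0.0447,"y":-0.0402},{"x":-0.0447,"y":-0.0402},{"x":-0.0447,"y":-0.0402},{"x":-0.0447,"y":-0.0402},{"x":-0.0447,"y":-0.0402},{"x":-0.0447,"y":-0.0402}]'
python3 -m pendant '[{"x":-0.0305,"y":-0.0692},{"x":-0.0305,"y":-0.0692},{"x":-0.0305,"y":-0.0692},{"x":-0.0305,"y":-0.0692},{"x":-0.0305,"y":-0.0692},{"x":-0.0305,"y":-0.0692},{"x":-0.0305,"y":-0.0692},{"x":-0.0305,"y":-0.0692},{"x":-0.0305,"y":-0.0692},{"x":-0.0305,"y":-0.0692},{"x":-0.0305,"y":-0.0692},{"x":-0.0305,"y":-0.0692}]'
python3 -m pendant '[{"yaw":0.082},{"yaw":0.082},{"yaw":0.082},{"yaw":0.082},{"yaw":0.082},{"yaw":0.082},{"yaw":0.082},{"yaw":0.082},{"yaw":0.082},{"yaw":0.082},{"yaw":0.082},{"yaw":0.082}]'
python3 -m pendant '[{"yaw":0.082},{"yaw":0.082},{"yaw":0.082},{"yaw":0.082},{"yaw":0.082},{"yaw":0.081},{},{}]'
python3 -c "
from h import *
print(bot.observe()['position']);cap('wrist','w1');crop('w1',0,0,640,400,1.25,'w1b')
print(proj('w1',[[.377,-.253,.048]]))"
```

```text
[0.26919042 0.53567165 0.23033046]
[[-45.52867437 435.35899574]]schema error: expected keys gripper, x, y, z, yaw
schema error: expected keys gripper, x, y, z, yaw
schema error: expected keys gripper, x, y, z, yaw
schema error: expected keys gripper, x, y, z, yaw
```

View pics/w1b.png

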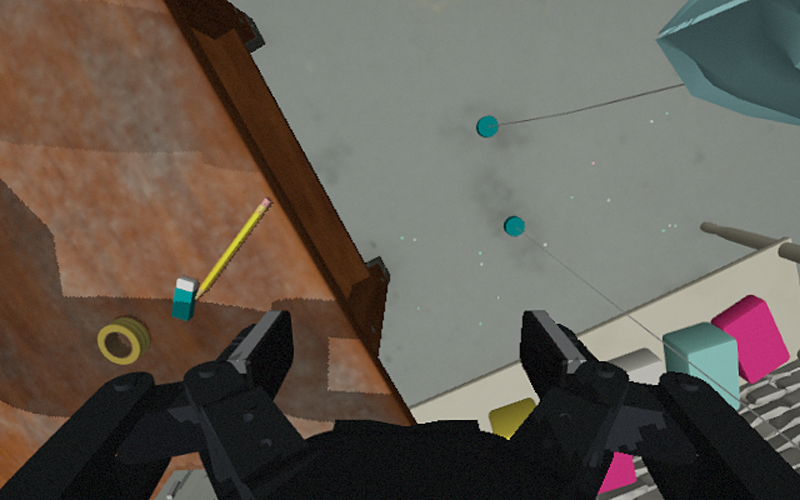

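All five keys are required in each row, so nothing moved. This picture only shows the view at the start pose. I send the moves again with full rows.

```bash
python3 -m pendant '[{"gripper":1,"x":-0.0447,"y":-0.0402,"z":0,"yaw":0},{"gripper":1,"x":-0.0447,"y":-0.0402,"z":0,"yaw":0},{"gripper":1,"x":-0.0447,"y":-0.0402,"z":0,"yaw":0},{"gripper":1,"x":-0.0447,"y":-0.0402,"z":0,"yaw":0},{"gripper":1,"x":-0.0447,"y":-0.0402,"z":0,"yaw":0},{"gripper":1,"x":-0.0447,"y":-0.0402,"z":0,"yaw":0},{"gripper":1,"x":-0.0447,"y":-0.0402,"z":0,"yaw":0},{"gripper":1,"x":-0.0447,"y":-0.0402,"z":0,"yaw":0},{"gripper":1,"x":-0.0447,"y":-0.0402,"z":0,"yaw":0},{"gripper":1,"x":-0.0447,"y":-0.0402,"z":0,"yaw":0},{"gripper":1,"x":-0.0447,"y":-0.0402,"z":0,"yaw":0},{"gripper":1,"x":-0.0447,"y":-0.0402,"z":0,"yaw":0}]' && python3 -m pendant '[{"gripper":1,"x":-0.0305,"y":-0.0692,"z":0,"yaw":0},{"gripper":1,"x":-0.0305,"y":-0.0692,"z":0,"yaw":0},{"gripper":1,"x":-0.0305,"y":-0.0692,"z":0,"yaw":0},{"gripper":1,"x":-0.0305,"y":-0.0692,"z":0,"yaw":0},{"gripper":1,"x":-0.0305,"y":-0.0692,"z":0,"yaw":0},{"gripper":1,"x":-0.0305,"y":-0.0692,"z":0,"yaw":0},{"gripper":1,"x":-0.0305,"y":-0.0692,"z":0,"yaw":0},{"gripper":1,"x":-0.0305,"y":-0.0692,"z":0,"yaw":0},{"gripper":1,"x":-0.0305,"y":-0.0692,"z":0,"yaw":0},{"gripper":1,"x":-0.0305,"y":-0.0692,"z":0,"yaw":0},{"gripper":1,"x":-0.0305,"y":-0.0692,"z":0,"yaw":0},{"gripper":1,"x":-0.0305,"y":-0.0692,"z":0,"yaw":0}]'
python3 -m pendant '[{"gripper":1,"x":0,"y":0,"z":0,"yaw":0.082},{"gripper":1,"x":0,"y":0,"z":0,"yaw":0.082},{"gripper":1,"x":0,"y":0,"z":0,"yaw":0.082},{"gripper":1,"x":0,"y":0,"z":0,"yaw":0.082},{"gripper":1,"x":0,"y":0,"z":0,"yaw":0.082},{"gripper":1,"x":0,"y":0,"z":0,"yaw":0.082},{"gripper":1,"x":0,"y":0,"z":0,"yaw":0.082},{"gripper":1,"x":0,"y":0,"z":0,"yaw":0.082},{"gripper":1,"x":0,"y":0,"z":0,"yaw":0.082},{"gripper":1,"x":0,"y":0,"z":0,"yaw":0.082},{"gripper":1,"x":0,"y":0,"z":0,"yaw":0.082},{"gripper":1,"x":0,"y":0,"z":0,"yaw":0.082}]'
python3 -m pendant '[{"gripper":1,"x":0,"y":0,"z":0,"yaw":0.082},{"gripper":1,"x":0,"y":0,"z":0,"yaw":0.082},{"gripper":1,"x":0,"y":0,"z":0,"yaw":0.082},{"gripper":1,"x":0,"y":0,"z":0,"yaw":0.082},{"gripper":1,"x":0,"y":0,"z":0,"yaw":0.082},{"gripper":1,"x":0,"y":0,"z":0,"yaw":0.081},{"gripper":1,"x":0,"y":0,"z":0,"yaw":0},{"gripper":1,"x":0,"y":0,"z":0,"yaw":0}]'
python3 -c "
from h import *
cap('wrist','w2');crop('w2',0,0,640,400,1.25,'w2b')
print(proj('w2',[[.377,-.253,.048]]))"
```

```text
t: 1.15
position: [0.4009, 0.1987, 0.2311]
orientation: [-180.0, -0.0, 153.3]
force: [0.2, 0.1, 0.2]
gripper_width: 1.004
t: 2.15
position: [0.3771, -0.2549, 0.2312]
orientation: [180.0, 0.0, 153.3]
force: [0.0, -0.2, 0.9]
gripper_width: 1.002
t: 3.15
position: [0.3776, -0.2529, 0.231]
orientation: [-180.0, -0.0, 68.4]
force: [-0.1, -0.2, 0.2]
gripper_width: 0.998
t: 3.82
position: [0.3777, -0.2529, 0.2311]
orientation: [-180.0, 0.0, 26.8]
force: [0.2, -0.0, 0.1]
gripper_width: 0.999
[[325.09404504 181.28950989]]
```

View pics/w2b.png

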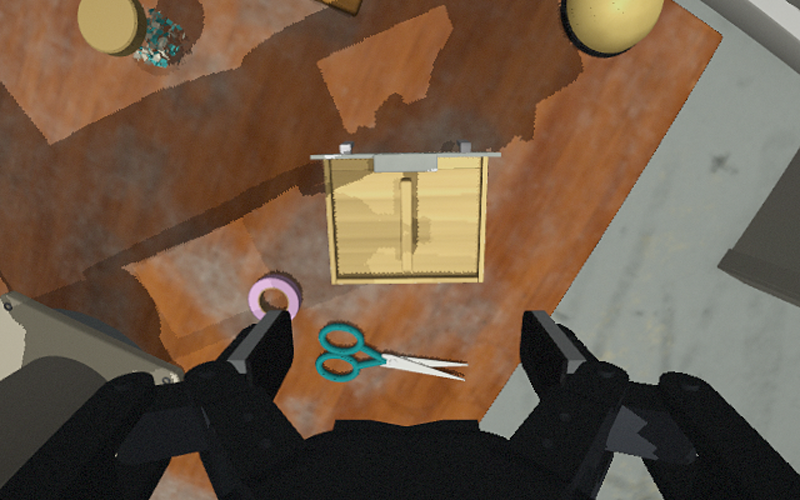

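The large tray is centred below: fin top runs from (405,180) to (406,272) in this crop, front rim corners at (332,283) and (484,281), plate ends at (311,157) and (500,154).

```bash
crop=1
python3 - <<'E'
from h import *
A=lambda x,y,z:atz('w2',(x+.5)/1.25-.5,(y+.5)/1.25-.5,z)[:2]
f1,f2=A(406,180,.048),A(406,272,.048)
print('fin',f1,f2,np.linalg.norm(f1-f2),(f1+f2)/2,np.degrees(np.arctan2(*(f1-f2)[::-1])))
for p,q,z,o in(((332,283),(484,281),.017,.0625),((311,157),(500,154),.062,-.061)):
    l,r=A(*p,z),A(*q,z);v=l-r;th=np.arctan2(-v[0],v[1]);print(np.linalg.norm(v),np.degrees(th),(l+r)/2+o*np.array([np.cos(th),np.sin(th)]))
crop('w2',240,110,180,130,4,'w2c')
E
```

```text
fin [ 0.41240278 -0.23472454] [ 0.34013618 -0.27105967] 0.0808869849047501 [ 0.37626948 -0.2528921 ] 26.692923281315007
0.1496431093319197 27.513388438302034 [ 0.37788947 -0.25316769]
0.14942719755365888 27.585283026366948 [ 0.37650738 -0.25331539]
```

View pics/w2c.png

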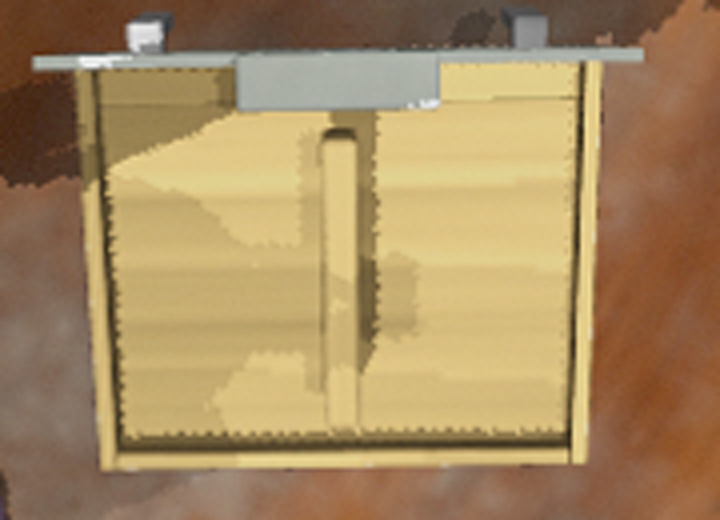

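```bash
python3 -m pendant '[{"gripper":1,"x":0,"y":0,"z":0.05,"yaw":-0.006},{"gripper":1,"x":-0.001,"y":0,"z":0.06,"yaw":0},{"gripper":0.7,"x":0,"y":0,"z":0.07,"yaw":0},{"gripper":0.7,"x":0,"y":0,"z":0.07,"yaw":0},{"gripper":0.7,"x":0,"y":0,"z":0.06,"yaw":0},{"gripper":0.7,"x":0,"y":0,"z":0.05,"yaw":0},{"gripper":0.7,"x":0,"y":0,"z":0.04,"yaw":0},{"gripper":0.7,"x":0,"y":0,"z":0.025,"yaw":0},{"gripper":0.7,"x":0,"y":0,"z":0.013,"yaw":0},{"gripper":0.7,"x":0,"y":0,"z":0,"yaw":0},{"gripper":0.7,"x":0,"y":0,"z":0,"yaw":0},{"gripper":0.6,"x":0,"y":0,"z":0,"yaw":0}]' && python3 -m pendant '[{"gripper":0,"x":0,"y":0,"z":0,"yaw":0},{"gripper":0,"x":0,"y":0,"z":0,"yaw":0},{"gripper":0,"x":0,"y":0,"z":0,"yaw":0},{"gripper":0,"x":0,"y":0,"z":0,"yaw":0},{"gripper":0,"x":0,"y":0,"z":0,"yaw":0},{"gripper":0,"x":0,"y":0,"z":0,"yaw":0},{"gripper":0,"x":0,"y":0,"z":0,"yaw":0},{"gripper":0,"x":0,"y":0,"z":0,"yaw":0},{"gripper":0,"x":0,"y":0,"z":0,"yaw":0},{"gripper":0,"x":0,"y":0,"z":0,"yaw":0}]'
```

```text
t: 4.87
position: [0.3782, -0.254, 0.0135]
orientation: [179.9, -0.0, 27.1]
force: [0.1, -0.2, 0.5]
gripper_width: 0.605
t: 5.7
position: [0.3779, -0.2537, 0.0131]
orientation: [179.9, -0.0, 27.1]
force: [-0.1, 0.4, 5.8]
gripper_width: 0.108
```

```bash
python3 -m pendant '[{"gripper":0,"x":0,"y":0,"z":-0.01,"yaw":0},{"gripper":0,"x":0,"y":0,"z":-0.03,"yaw":0},{"gripper":0,"x":0,"y":0,"z":-0.04,"yaw":0.02},{"gripper":0,"x":0,"y":0,"z":-0.05,"yaw":0.05},{"gripper":0,"x":0,"y":0,"z":-0.05,"yaw":0.06},{"gripper":0,"x":0,"y":0,"z":-0.05,"yaw":0.06},{"gripper":0,"x":0,"y":0,"z":-0.03,"yaw":0.05},{"gripper":0,"x":0,"y":0,"z":-0.002,"yaw":0.031},{"gripper":0,"x":0,"y":0,"z":0,"yaw":0},{"gripper":0,"x":0,"y":0,"z":0,"yaw":0}]' && python3 -m pendant '[{"gripper":0,"x":0.01,"y":-0.015,"z":0,"yaw":0},{"gripper":0,"x":0.025,"y":-0.035,"z":0,"yaw":0},{"gripper":0,"x":0.032,"y":-0.05,"z":0,"yaw":0},{"gripper":0,"x":0.032,"y":-0.05,"z":0,"yaw":0},{"gripper":0,"x":0.032,"y":-0.05,"z":0,"yaw":0},{"gripper":0,"x":0.032,"y":-0.05,"z":0,"yaw":0},{"gripper":0,"x":0.032,"y":-0.05,"z":0,"yaw":0},{"gripper":0,"x":0.025,"y":-0.04,"z":0,"yaw":0},{"gripper":0,"x":0.02,"y":-0.03,"z":0,"yaw":0},{"gripper":0,"x":0.014,"y":-0.02,"z":0,"yaw":0},{"gripper":0,"x":0,"y":0,"z":0,"yaw":0},{"gripper":0,"x":0,"y":0,"z":0,"yaw":0}]'
python3 -c "
from h import *
print(bot.observe());cap('wrist','w3');crop('w3',150,0,400,250,2,'w3b')
print(proj('w3',[[.377,-.253,.048]]));cap('scene','s3');cap('top','t3')"
```

```text
t: 6.53
position: [0.3769, -0.2529, 0.1429]
orientation: [-180.0, 0.0, 3.9]
force: [0.1, 0.6, -2.2]
gripper_width: 0.11
t: 7.53
position: [0.4907, -0.0498, 0.1425]
orientation: [-180.0, 0.1, 3.9]
force: [0.5, 0.2, -2.9]
gripper_width: 0.107
{'t': 7.5333, 'joint_pos': array([-1.17376734e+01, -5.64396086e+00,  1.07951973e+02, -2.01987945e-02,
        7.77961557e+01,  7.43780050e+01]), 'qd': array([-1.63196019, -0.79623763,  0.43764107, -0.29323192,  0.11689928,
       -0.49008239]), 'effort': array([  1.17844641, -43.88535976, -49.66334581,   0.23835456,
        -0.09430312,   0.18453655]), 'position': array([ 0.49071811, -0.04979426,  0.14246052]), 'orientation': array([-1.79990954e+02,  1.05634988e-01,  3.88861768e+00]), 'force': array([ 0.50795908,  0.159235  , -2.88801324]), 'wrist_torque': array([ 0.03350381,  0.01524332, -0.06202966]), 'gripper_width': 0.10685967767490674}
[[531.43690485 331.94238071]]
```

View pics/w3b.png

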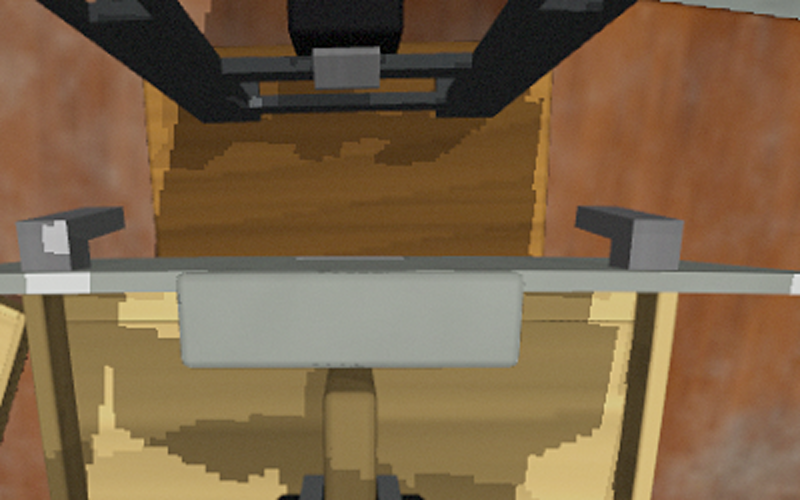

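The tray is held square, with the two claws at crop (55,240) and (647,240), ahead of the stand. I check the lateral alignment and yaw numerically.

```bash
python3 - <<'E'
from h import *
A=lambda x,y,z:atz('w3',(x+.5)/2-.5+150,(y+.5)/2-.5,z)[:2]
def pr(n,p,q,z):
    l,r=A(*p,z),A(*q,z);v=l-r;print(n,(l+r)/2,np.linalg.norm(v),np.degrees(np.arctan2(-v[0],v[1])))
pr('upright outer',(205,122),(500,116),.012)
pr('upright inner',(260,120),(437,116),.012)
pr('basecorners',(155,265),(545,255),.012)
pr('tab front',(183,366),(520,366),.1974)
pr('tab back',(178,273),(522,273),.1974)
pr('plate',(0,293),(790,293),.190)
pr('claw out',(20,222),(683,222),.187)
pr('fin',(325,392),(375,392),.177)
E
crop=0
python3 - <<'E'
import cv2,numpy as np
a=cv2.imread('pics/s3.png')[140:260,270:430]; b=cv2.imread('pics/t3.png')[135:225,280:400]
o=np.zeros((600,800,3),np.uint8);k=cv2.resize(a,(533,400),interpolation=3);o[:400,:533]=k
o=np.hstack([cv2.resize(a,(400,300),interpolation=3),cv2.resize(b,(400,300),interpolation=3)]);cv2.imwrite('pics/s3b.png',o)
E
```

```text
upright outer [ 0.60354286 -0.04293311] 0.12194371121999378 4.92264906994335
upright inner [ 0.60357624 -0.04130986] 0.07299877189877457 5.024509694622476
basecorners [ 0.54639441 -0.04558915] 0.16984889840081452 5.261500437571511
tab front [ 0.53878515 -0.046674  ] 0.04886099219176964 3.8297595950139467
tab back [ 0.55200331 -0.04557251] 0.048015485499963304 3.8218434978086426
plate [ 0.54940593 -0.05310752] 0.12316565905257543 3.9219038609152705
claw out [ 0.55943798 -0.04529139] 0.10289109146736383 3.8231998011391086
fin [ 0.52962895 -0.04705064] 0.009013331409088545 3.8307749307972276
```

```bash
python3 -m pendant '[{"gripper":0,"x":0,"y":0.002,"z":0.012,"yaw":-0.0116},{"gripper":0,"x":0,"y":0.002,"z":0.015,"yaw":0},{"gripper":0,"x":0.01,"y":0,"z":0.0098,"yaw":0},{"gripper":0,"x":0.02,"y":0,"z":0,"yaw":0},{"gripper":0,"x":0.02,"y":0,"z":0,"yaw":0},{"gripper":0,"x":0.015,"y":0,"z":0,"yaw":0},{"gripper":0,"x":0.005,"y":0,"z":0,"yaw":0},{"gripper":0,"x":0,"y":0,"z":0,"yaw":0},{"gripper":0,"x":0,"y":0,"z":0,"yaw":0},{"gripper":0,"x":0,"y":0,"z":0,"yaw":0}]'
python3 - <<'E'
from h import *
cap('wrist','w4');cap('scene','s4')
a=cv2.imread('pics/w4.png')[:200,150:550];b=cv2.imread('pics/s4.png')[140:260,270:430]
cv2.imwrite('pics/w4b.png',np.vstack([cv2.resize(a,(600,300),interpolation=3),cv2.resize(b,(400,300),interpolation=3).copy() if 0 else np.hstack([cv2.resize(b,(400,300),interpolation=3),np.zeros((300,200,3),np.uint8)])]))
E
```

```text
t: 8.52
position: [0.5259, -0.0494, 0.1246]
orientation: [-180.0, 0.0, 4.8]
force: [-0.2, -0.4, -2.5]
gripper_width: 0.108
```

View pics/w4b.png

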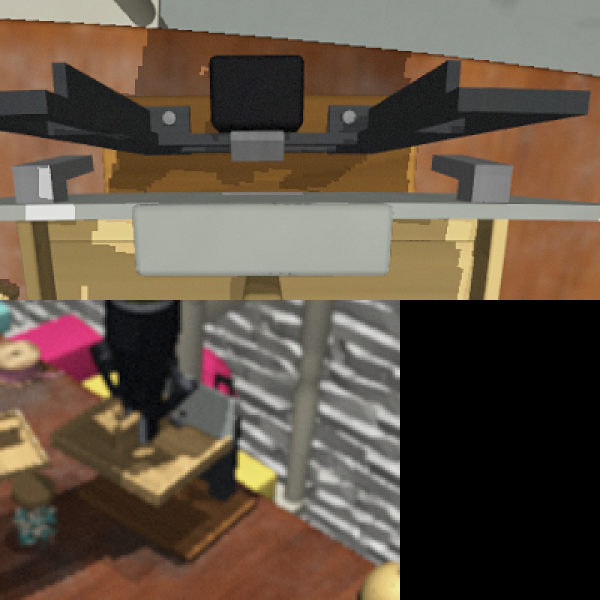

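Run:
```python
from h import *
A=lambda x,y,z:atz('w4',(x+.5)/1.5-.5+150,(y+.5)/1.5-.5,z)[:2]
th=np.radians(4.8);X=np.array([np.cos(th),np.sin(th)]);Y=np.array([-X[1],X[0]]);O=np.array([.5259,-.0494])
def pr(n,p,q,z):
    l,r=A(*p,z)-O,A(*q,z)-O;v=l-r;m=(l+r)/2;print(n,'x %.4f y %.4f'%(m@X,m@Y),np.linalg.norm(v),np.degrees(np.arctan2(-(v@X),v@Y)))
pr('upr top inner back',(55,63),(460,61),.182)
pr('upr top inner front',(47,95),(460,92),.182)
pr('bolts',(168,118),(349,117),.025)
pr('upr base',(152,152),(370,152),.012)
pr('catch',(231,133),(284,133),.125)
pr('catchfront',(233,159),(283,159),.118)
pr('tab',(134,206),(391,206),.1794)
pr('claw',(15,166),(511,166),.169)
```

```text
upr top inner back x 0.0857 y 0.0008 0.06915234768175389 0.11328262420829587
upr top inner front x 0.0806 y 0.0016 0.07148665168233959 0.22172857897500883
bolts x 0.0946 y 0.0020 0.0895232923558634 0.17019673991890563
upr base x 0.0788 y 0.0009 0.11555060574138813 -0.11253840660045349
catch x 0.0785 y 0.0014 0.015445691734039424 -0.13285682407593596
catchfront x 0.0714 y 0.0014 0.015478582244577255 -0.12470051789519425
tab x 0.0610 y -0.0000 0.04800882692966473 -0.10115652972757805
claw x 0.0688 y -0.0001 0.10289605069126766 -0.10227370162302686
```

```bash
python3 -m pendant '[{"gripper":0,"x":0,"y":-0.0026,"z":0,"yaw":0},{"gripper":0,"x":0.008,"y":0,"z":0,"yaw":0},{"gripper":0,"x":0.008,"y":0,"z":0,"yaw":0},{"gripper":0,"x":0.006,"y":0,"z":0,"yaw":0},{"gripper":0,"x":0.004,"y":0,"z":0,"yaw":0},{"gripper":0,"x":0,"y":0,"z":0,"yaw":0},{"gripper":0,"x":0,"y":0,"z":0,"yaw":0}]' && python3 -m pendant '[{"gripper":0,"x":0.002,"y":0,"z":0,"yaw":0},{"gripper":0,"x":0.002,"y":0,"z":0,"yaw":0},{"gripper":0,"x":0,"y":0,"z":0,"yaw":0},{"gripper":0,"x":0,"y":0,"z":0,"yaw":0}]' && python3 -m pendant '[{"gripper":0,"x":0.002,"y":0,"z":0,"yaw":0},{"gripper":0,"x":0,"y":0,"z":0,"yaw":0},{"gripper":0,"x":0,"y":0,"z":0,"yaw":0}]'
```

```text
t: 9.2
position: [0.5392, -0.047, 0.1248]
orientation: [-180.0, 0.0, 4.8]
force: [0.0, -0.3, -2.7]
gripper_width: 0.108
t: 9.53
position: [0.5411, -0.0469, 0.1249]
orientation: [180.0, 0.0, 4.8]
force: [0.3, -0.3, -2.2]
gripper_width: 0.109
t: 9.78
position: [0.5419, -0.0468, 0.1248]
orientation: [-180.0, 0.0, 4.8]
force: [-0.7, -0.0, -1.9]
gripper_width: 0.109
```

```bash
python3 -m pendant '[{"gripper":0,"x":0.002,"y":0,"z":0,"yaw":0},{"gripper":0,"x":0,"y":0,"z":0,"yaw":0},{"gripper":0,"x":0,"y":0,"z":0,"yaw":0}]' && python3 -m pendant '[{"gripper":0,"x":0.002,"y":0,"z":0,"yaw":0},{"gripper":0,"x":0,"y":0,"z":0,"yaw":0},{"gripper":0,"x":0,"y":0,"z":0,"yaw":0}]'
```

```text
t: 10.03
position: [0.542, -0.0468, 0.1244]
orientation: [-180.0, 0.2, 4.8]
force: [-6.8, -1.1, -0.9]
gripper_width: 0.107
t: 10.28
position: [0.5419, -0.0467, 0.124]
orientation: [-180.0, 0.3, 4.8]
force: [-11.7, -1.2, 0.6]
gripper_width: 0.109
```

Contact at x = 0.542, where the back plate should meet the uprights. I ease off and lower.

```bash
python3 -m pendant '[{"gripper":0,"x":-0.003,"y":0,"z":0,"yaw":0},{"gripper":0,"x":0,"y":0,"z":0.005,"yaw":0},{"gripper":0,"x":0,"y":0,"z":0.005,"yaw":0},{"gripper":0,"x":0,"y":0,"z":0.005,"yaw":0},{"gripper":0,"x":0,"y":0,"z":0,"yaw":0},{"gripper":0,"x":0,"y":0,"z":0,"yaw":0}]' && python3 -m pendant '[{"gripper":0,"x":0,"y":0,"z":0.004,"yaw":0},{"gripper":0,"x":0,"y":0,"z":0.004,"yaw":0},{"gripper":0,"x":0,"y":0,"z":0,"yaw":0},{"gripper":0,"x":0,"y":0,"z":0,"yaw":0}]'  && python3 -m pendant '[{"gripper":0,"x":0,"y":0,"z":0.004,"yaw":0},{"gripper":0,"x":0,"y":0,"z":0.004,"yaw":0},{"gripper":0,"x":0,"y":0,"z":0,"yaw":0},{"gripper":0,"x":0,"y":0,"z":0,"yaw":0}]'
```

```text
t: 10.78
position: [0.5418, -0.0468, 0.117]
orientation: [-180.0, 0.1, 4.8]
force: [-5.8, -0.9, -1.0]
gripper_width: 0.11
t: 11.12
position: [0.542, -0.0469, 0.1136]
orientation: [180.0, 0.1, 4.8]
force: [-7.3, -1.2, 2.1]
gripper_width: 0.106
t: 11.45
position: [0.5416, -0.0469, 0.1091]
orientation: [-180.0, 0.1, 4.8]
force: [-6.7, -0.3, -0.8]
gripper_width: 0.111
```

```bash
python3 -m pendant '[{"gripper":0,"x":0,"y":0,"z":0.004,"yaw":0},{"gripper":0,"x":0,"y":0,"z":0.004,"yaw":0},{"gripper":0,"x":0,"y":0,"z":0,"yaw":0},{"gripper":0,"x":0,"y":0,"z":0,"yaw":0}]' && python3 -m pendant '[{"gripper":0,"x":0,"y":0,"z":0.004,"yaw":0},{"gripper":0,"x":0,"y":0,"z":0.004,"yaw":0},{"gripper":0,"x":0,"y":0,"z":0,"yaw":0},{"gripper":0,"x":0,"y":0,"z":0,"yaw":0}]'  && python3 -m pendant '[{"gripper":0,"x":0,"y":0,"z":0.004,"yaw":0},{"gripper":0,"x":0,"y":0,"z":0.004,"yaw":0},{"gripper":0,"x":0,"y":0,"z":0,"yaw":0},{"gripper":0,"x":0,"y":0,"z":0,"yaw":0}]'
```

```text
t: 11.78
position: [0.5419, -0.0467, 0.1048]
orientation: [-180.0, 0.1, 4.8]
force: [-3.7, -1.1, -4.3]
gripper_width: 0.111
t: 12.12
position: [0.5419, -0.0468, 0.1027]
orientation: [180.0, 0.1, 4.8]
force: [-15.2, 0.5, 11.7]
gripper_width: 0.111
t: 12.45
position: [0.5418, -0.0468, 0.1011]
orientation: [180.0, 0.1, 4.8]
force: [-27.8, 1.8, 32.0]
gripper_width: 0.104
```

```bash
python3 -m pendant '[{"gripper":0,"x":-0.002,"y":0,"z":-0.006,"yaw":0},{"gripper":0,"x":0,"y":0,"z":-0.004,"yaw":0},{"gripper":0,"x":0,"y":0,"z":0,"yaw":0},{"gripper":0,"x":0,"y":0,"z":0,"yaw":0}]'; python3 -m pendant '[{"gripper":0,"x":0,"y":0,"z":-0.004,"yaw":0},{"gripper":0,"x":0,"y":0,"z":0,"yaw":0},{"gripper":0,"x":0,"y":0,"z":0,"yaw":0}]'
```

```text
t: 12.78
position: [0.5418, -0.0469, 0.1026]
orientation: [180.0, -0.0, 4.8]
force: [-4.1, -0.8, 2.5]
gripper_width: 0.107
t: 13.03
position: [0.5417, -0.0467, 0.1039]
orientation: [-180.0, -0.0, 4.8]
force: [2.4, 0.9, -6.5]
gripper_width: 0.109
```

```bash
python3 -m pendant '[{"gripper":0,"x":0,"y":0,"z":-0.004,"yaw":0},{"gripper":0,"x":0,"y":0,"z":0,"yaw":0},{"gripper":0,"x":0,"y":0,"z":0,"yaw":0}]'
```

```text
t: 13.28
position: [0.5413, -0.0467, 0.1057]
orientation: [-180.0, 0.0, 4.8]
force: [3.5, 0.8, -12.6]
gripper_width: 0.108
```

```bash
python3 -m pendant '[{"gripper":0,"x":0,"y":0,"z":0.007,"yaw":0},{"gripper":0,"x":0,"y":0,"z":0,"yaw":0},{"gripper":0.5,"x":0,"y":0,"z":0,"yaw":0},{"gripper":0.5,"x":0,"y":0,"z":0,"yaw":0},{"gripper":0.5,"x":0,"y":0,"z":0,"yaw":0},{"gripper":0.5,"x":0,"y":0,"z":-0.02,"yaw":0},{"gripper":0.5,"x":0,"y":0,"z":-0.04,"yaw":0},{"gripper":0.5,"x":0,"y":0,"z":-0.06,"yaw":0},{"gripper":0.5,"x":0,"y":0,"z":-0.06,"yaw":0},{"gripper":0.3,"x":-0.03,"y":0,"z":-0.06,"yaw":0},{"gripper":0.3,"x":-0.03,"y":0,"z":0,"yaw":0},{"gripper":0.3,"x":0,"y":0,"z":0,"yaw":0}]'
python3 - <<'E'
from h import *
cap('wrist','w5');cap('scene','s5')
P=proj('w5',[[.5415,-.0475,.137]]);print(P, proj('s5',[[.5415,-.0475,.137]]))
a=cv2.imread('pics/w5.png')[:250,150:550];b=cv2.imread('pics/s5.png')[140:260,270:430]
cv2.imwrite('pics/w5b.png',np.vstack([cv2.resize(a,(560,350),interpolation=3),np.hstack([cv2.resize(b,(333,250),interpolation=3),np.zeros((250,227,3),np.uint8)])]))
E
```

```text
t: 14.28
position: [0.512, -0.0497, 0.2269]
orientation: [179.9, -0.3, 4.8]
force: [-0.6, 0.1, -0.7]
gripper_width: 0.3
[[325.0907022  167.64056306]] [[330.10684137 188.1897593 ]]
```

View pics/w5b.png

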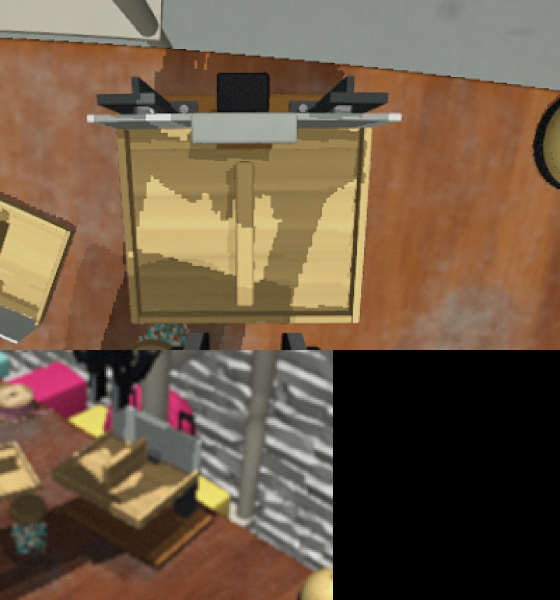

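The tray hangs square on the uprights and the bystanders look undisturbed. To confirm it is home and locked, I press on the tab with shut fingers. Tab top at home would be z = 0.157.

```bash
python3 -m pendant '[{"gripper":0,"x":0.03,"y":0,"z":0,"yaw":0},{"gripper":0,"x":0.05,"y":0,"z":0,"yaw":0},{"gripper":0,"x":0.05,"y":0,"z":0,"yaw":0},{"gripper":0,"x":0.029,"y":0,"z":0,"yaw":0},{"gripper":0,"x":0,"y":0,"z":0.03,"yaw":0},{"gripper":0,"x":0,"y":0,"z":0.04,"yaw":0},{"gripper":0,"x":0,"y":0,"z":0.03,"yaw":0},{"gripper":0,"x":0,"y":0,"z":0.02,"yaw":0},{"gripper":0,"x":0,"y":0,"z":0.01,"yaw":0},{"gripper":0,"x":0,"y":0,"z":0,"yaw":0},{"gripper":0,"x":0,"y":0,"z":0,"yaw":0}]' && python3 -m pendant '[{"gripper":0,"x":0,"y":0,"z":0.006,"yaw":0},{"gripper":0,"x":0,"y":0,"z":0.004,"yaw":0},{"gripper":0,"x":0,"y":0,"z":0,"yaw":0},{"gripper":0,"x":0,"y":0,"z":0,"yaw":0}]' && python3 -m pendant '[{"gripper":0,"x":0,"y":0,"z":0.003,"yaw":0},{"gripper":0,"x":0,"y":0,"z":0.003,"yaw":0},{"gripper":0,"x":0,"y":0,"z":0,"yaw":0},{"gripper":0,"x":0,"y":0,"z":0,"yaw":0}]'
```

```text
t: 15.3
position: [0.5909, -0.0425, 0.158]
orientation: [-180.0, 0.0, 4.8]
force: [-2.6, 0.6, 5.6]
gripper_width: -0.001
t: 15.63
position: [0.5913, -0.0426, 0.1575]
orientation: [180.0, -0.1, 4.8]
force: [-18.7, 3.0, 31.4]
gripper_width: -0.001
t: 15.97
position: [0.5914, -0.0426, 0.1572]
orientation: [180.0, -0.1, 4.8]
force: [-29.6, 4.0, 49.7]
gripper_width: -0.001
```

Tab top reads 0.157 and is firm under 50 N, so the tray is home. Next, the jar.

```bash
python3 -m pendant '[{"gripper":0,"x":0,"y":0,"z":-0.03,"yaw":0},{"gripper":0,"x":0,"y":0,"z":-0.06,"yaw":0},{"gripper":0,"x":0,"y":0,"z":-0.06,"yaw":0},{"gripper":0,"x":0,"y":0,"z":-0.05,"yaw":-0.05},{"gripper":1,"x":0,"y":0,"z":0,"yaw":-0.08},{"gripper":1,"x":0,"y":0,"z":0,"yaw":-0.082},{"gripper":1,"x":0,"y":0,"z":0,"yaw":-0.082},{"gripper":1,"x":0,"y":0,"z":0,"yaw":-0.082},{"gripper":1,"x":0,"y":0,"z":0,"yaw":-0.082},{"gripper":1,"x":0,"y":0,"z":0,"yaw":-0.082},{"gripper":1,"x":0,"y":0,"z":0,"yaw":-0.082},{"gripper":1,"x":0,"y":0,"z":0,"yaw":-0.082}]' && python3 -m pendant '[{"gripper":1,"x":0,"y":0,"z":0,"yaw":-0.082},{"gripper":1,"x":0,"y":0,"z":0,"yaw":-0.082},{"gripper":1,"x":0,"y":0,"z":0,"yaw":-0.082},{"gripper":1,"x":0,"y":0,"z":0,"yaw":-0.082},{"gripper":1,"x":0,"y":0,"z":0,"yaw":-0.013},{"gripper":1,"x":0,"y":0,"z":0,"yaw":0}]' && python3 -m pendant '[{"gripper":1,"x":0.0577,"y":-0.0325,"z":0,"yaw":0},{"gripper":1,"x":0.0577,"y":-0.0325,"z":0,"yaw":0},{"gripper":1,"x":0.0577,"y":-0.0325,"z":0,"yaw":0},{"gripper":1,"x":0.0577,"y":-0.0325,"z":0,"yaw":0},{"gripper":1,"x":0.0577,"y":-0.0325,"z":0,"yaw":0},{"gripper":1,"x":0.0577,"y":-0.0325,"z":0,"yaw":0},{"gripper":1,"x":0.0577,"y":-0.0325,"z":0,"yaw":0},{"gripper":1,"x":0.0577,"y":-0.0325,"z":0,"yaw":0},{"gripper":1,"x":0.0577,"y":-0.0325,"z":0,"yaw":0},{"gripper":1,"x":0.0577,"y":-0.0325,"z":0,"yaw":0},{"gripper":1,"x":0.0577,"y":-0.0325,"z":0,"yaw":0},{"gripper":1,"x":0.0577,"y":-0.0325,"z":0,"yaw":0}]'
python3 -m pendant '[{"gripper":1,"x":0,"y":0,"z":0,"yaw":0},{"gripper":1,"x":0,"y":0,"z":0,"yaw":0},{"gripper":1,"x":0,"y":0,"z":0,"yaw":0}]'
python3 - <<'E'
from h import *
im=cap('wrist','w6');cap('top','t6')
print(proj('w6',[[.368,.286,.08]]))
cv2.imwrite('pics/w6b.png',cv2.resize(cv2.imread('pics/w6.png')[60:310,160:480],None,fx=2,fy=2,interpolation=3))
E
```

```text
t: 16.97
position: [0.591, -0.0427, 0.2494]
orientation: [-180.0, 0.0, 65.6]
force: [-2.1, 0.4, -0.4]
gripper_width: 0.999
t: 17.47
position: [0.591, -0.0427, 0.2495]
orientation: [-180.0, -0.0, 94.5]
force: [-0.4, 0.5, 0.6]
gripper_width: 0.999
t: 18.47
position: [0.3679, 0.288, 0.25]
orientation: [180.0, -0.0, 94.3]
force: [2.0, -0.2, 0.5]
gripper_width: 0.999
t: 18.72
position: [0.3691, 0.2867, 0.2498]
orientation: [180.0, 0.0, 94.5]
force: [0.2, 0.3, -0.7]
gripper_width: 1.002
[[324.34330401 184.44262807]]
```

View pics/w6b.png

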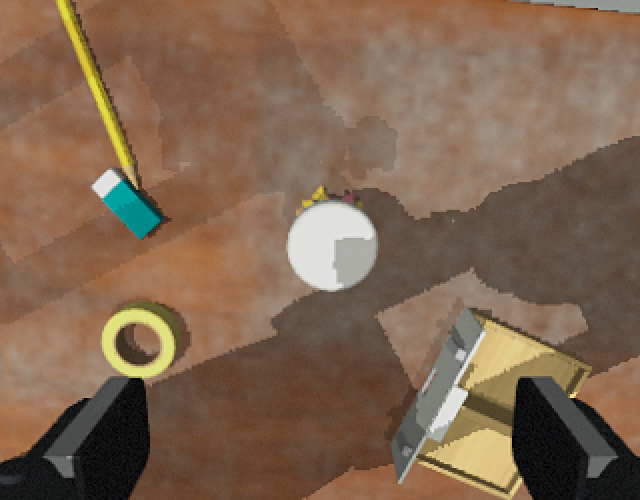

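The white-lid jar is at crop (332,247), below the gripper. The small tray at lower right is clear of the fingers. I descend and grip.

```bash
python3 -m pendant '[{"gripper":0.85,"x":0,"y":0.0015,"z":0.05,"yaw":0},{"gripper":0.85,"x":0,"y":0,"z":0.07,"yaw":0},{"gripper":0.85,"x":0,"y":0,"z":0.07,"yaw":0},{"gripper":0.85,"x":0,"y":0,"z":0.07,"yaw":0},{"gripper":0.85,"x":0,"y":0,"z":0.06,"yaw":0},{"gripper":0.85,"x":0,"y":0,"z":0.05,"yaw":0},{"gripper":0.85,"x":0,"y":0,"z":0.04,"yaw":0},{"gripper":0.85,"x":0,"y":0,"z":0.022,"yaw":0},{"gripper":0.85,"x":0,"y":0,"z":0.011,"yaw":0},{"gripper":0.85,"x":0,"y":0,"z":0,"yaw":0},{"gripper":0.85,"x":0,"y":0,"z":0,"yaw":0}]' && python3 -m pendant '[{"gripper":0,"x":0,"y":0,"z":0,"yaw":0},{"gripper":0,"x":0,"y":0,"z":0,"yaw":0},{"gripper":0,"x":0,"y":0,"z":0,"yaw":0},{"gripper":0,"x":0,"y":0,"z":0,"yaw":0},{"gripper":0,"x":0,"y":0,"z":0,"yaw":0},{"gripper":0,"x":0,"y":0,"z":0,"yaw":0},{"gripper":0,"x":0,"y":0,"z":0,"yaw":0}]'
```

```text
t: 19.73
position: [0.3706, 0.287, 0.0293]
orientation: [179.9, -0.0, 94.5]
force: [0.8, -0.0, 1.0]
gripper_width: 0.849
t: 20.32
position: [0.3712, 0.2878, 0.0304]
orientation: [179.8, -0.1, 94.6]
force: [-0.0, -0.1, 6.9]
gripper_width: 0.639
```

```bash
python3 -m pendant '[{"gripper":0,"x":0,"y":0,"z":-0.01,"yaw":0},{"gripper":0,"x":0,"y":0,"z":-0.03,"yaw":0},{"gripper":0,"x":0,"y":0,"z":-0.05,"yaw":0},{"gripper":0,"x":0,"y":0,"z":-0.06,"yaw":0},{"gripper":0,"x":0,"y":0,"z":-0.06,"yaw":0},{"gripper":0,"x":0,"y":0,"z":-0.06,"yaw":0},{"gripper":0,"x":0,"y":0,"z":-0.05,"yaw":0},{"gripper":0,"x":0,"y":0,"z":-0.03,"yaw":0},{"gripper":0,"x":0,"y":0,"z":-0.01,"yaw":0}]' && python3 -m pendant '[{"gripper":0,"x":-0.02,"y":0.01,"z":0,"yaw":0},{"gripper":0,"x":-0.045,"y":0.02,"z":0,"yaw":0},{"gripper":0,"x":-0.06,"y":0.026,"z":0,"yaw":0},{"gripper":0,"x":-0.065,"y":0.03,"z":0,"yaw":0},{"gripper":0,"x":-0.07,"y":0.03,"z":0,"yaw":0},{"gripper":0,"x":-0.07,"y":0.03,"z":0,"yaw":0},{"gripper":0,"x":-0.07,"y":0.03,"z":0,"yaw":0},{"gripper":0,"x":-0.07,"y":0.03,"z":0,"yaw":0},{"gripper":0,"x":-0.06,"y":0.03,"z":0,"yaw":0},{"gripper":0,"x":-0.045,"y":0.02,"z":0,"yaw":0},{"gripper":0,"x":-0.03,"y":0.014,"z":0,"yaw":0},{"gripper":0,"x":-0.015,"y":0.005,"z":0,"yaw":0}]' && python3 -m pendant '[{"gripper":0,"x":0,"y":0,"z":0,"yaw":0},{"gripper":0,"x":0,"y":0,"z":0,"yaw":0},{"gripper":0,"x":0,"y":0,"z":0,"yaw":0}]'
```

```text
t: 21.07
position: [0.371, 0.2878, 0.2124]
orientation: [179.7, -0.2, 94.6]
force: [0.7, -0.9, -2.1]
gripper_width: 0.642
t: 22.07
position: [0.5311, -0.014, 0.2062]
orientation: [-179.8, 0.0, 94.4]
force: [-0.8, 0.6, -1.9]
gripper_width: 0.641
t: 22.32
position: [0.5307, -0.0103, 0.2077]
orientation: [-179.9, -0.0, 94.6]
force: [0.3, -0.8, -2.8]
gripper_width: 0.639
```

Run:
```python
from h import *
s=bot.observe();print(s['position'],s['orientation'],s['gripper_width'],s['force'])
cap('wrist','w7');a=cv2.imread('pics/w7.png')
cap('scene','s7');b=cv2.imread('pics/s7.png')[110:260,250:430]
cv2.imwrite('pics/w7b.png',np.hstack([cv2.resize(a,(480,300)),cv2.resize(b,(320,300))]))
```

```text
[ 0.5306962  -0.01030073  0.20773358] [-1.79927960e+02 -3.63459076e-02  9.46179518e+01] 0.6394551371148453 [ 0.29051909 -0.83082065 -2.78879526]
```

View pics/w7b.png

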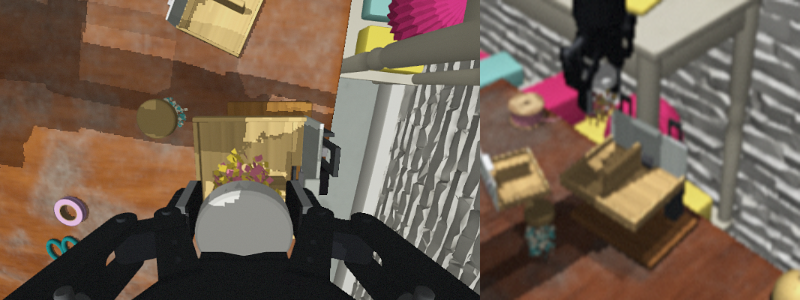

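```bash
python3 -m pendant '[{"gripper":0,"x":0,"y":0.003,"z":0.02,"yaw":0},{"gripper":0,"x":0,"y":0,"z":0.03,"yaw":0},{"gripper":0,"x":0,"y":0,"z":0.035,"yaw":0},{"gripper":0,"x":0,"y":0,"z":0.03,"yaw":0},{"gripper":0,"x":0,"y":0,"z":0.02,"yaw":0},{"gripper":0,"x":0,"y":0,"z":0.013,"yaw":0},{"gripper":0,"x":0,"y":0,"z":0.006,"yaw":0},{"gripper":0,"x":0,"y":0,"z":0,"yaw":0},{"gripper":0,"x":0,"y":0,"z":0,"yaw":0}]' && python3 -m pendant '[{"gripper":0,"x":0,"y":0,"z":0.004,"yaw":0},{"gripper":0,"x":0,"y":0,"z":0.002,"yaw":0},{"gripper":0,"x":0,"y":0,"z":0,"yaw":0},{"gripper":0,"x":0,"y":0,"z":0,"yaw":0}]'
```

```text
t: 23.17
position: [0.5334, -0.011, 0.1321]
orientation: [179.9, 0.0, 94.6]
force: [-0.4, -0.9, -0.7]
gripper_width: 0.639
t: 23.5
position: [0.5331, -0.0111, 0.1287]
orientation: [180.0, 0.0, 94.6]
force: [-0.5, 0.5, -1.5]
gripper_width: 0.645
```

```bash
python3 -m pendant '[{"gripper":0,"x":0,"y":0,"z":0.004,"yaw":0},{"gripper":0,"x":0,"y":0,"z":0,"yaw":0},{"gripper":0,"x":0,"y":0,"z":0,"yaw":0}]' && python3 -m pendant '[{"gripper":0,"x":0,"y":0,"z":0.003,"yaw":0},{"gripper":0,"x":0,"y":0,"z":0,"yaw":0},{"gripper":0,"x":0,"y":0,"z":0,"yaw":0}]'
```

```text
t: 23.75
position: [0.5328, -0.011, 0.1262]
orientation: [-180.0, -0.0, 94.6]
force: [0.9, -0.4, -1.3]
gripper_width: 0.644
t: 24.0
position: [0.5332, -0.0111, 0.1254]
orientation: [180.0, 0.0, 94.6]
force: [-2.6, 1.1, 3.8]
gripper_width: 0.644
```

```bash
python3 -m pendant '[{"gripper":0.72,"x":0,"y":0,"z":0,"yaw":0},{"gripper":0.76,"x":0,"y":0,"z":0,"yaw":0},{"gripper":0.78,"x":0,"y":0,"z":0,"yaw":0},{"gripper":0.78,"x":0,"y":0,"z":0,"yaw":0},{"gripper":0.78,"x":0,"y":0,"z":0,"yaw":0},{"gripper":0.78,"x":0,"y":0,"z":-0.01,"yaw":0},{"gripper":0.78,"x":0,"y":0,"z":-0.03,"yaw":0},{"gripper":0.78,"x":0,"y":0,"z":-0.05,"yaw":0},{"gripper":0.78,"x":0,"y":0,"z":-0.06,"yaw":0},{"gripper":0.78,"x":0,"y":0,"z":-0.06,"yaw":0},{"gripper":0.78,"x":0,"y":0,"z":-0.04,"yaw":0},{"gripper":0.78,"x":0,"y":0,"z":0,"yaw":0}]' && python3 -m pendant '[{"gripper":0.78,"x":-0.03,"y":-0.03,"z":-0.05,"yaw":0},{"gripper":0.78,"x":-0.03,"y":-0.05,"z":-0.02,"yaw":0},{"gripper":0.78,"x":0,"y":-0.05,"z":0,"yaw":0},{"gripper":0.78,"x":0,"y":-0.03,"z":0,"yaw":0},{"gripper":0.78,"x":0,"y":0,"z":0,"yaw":0},{"gripper":0.78,"x":0,"y":0,"z":0,"yaw":0}]'
python3 - <<'E'
from h import *
cap('wrist','w8');cap('scene','s8');cap('top','t8')
b=cv2.imread('pics/s8.png')[130:270,190:460];c=cv2.imread('pics/t8.png')[140:300,170:480];w=cv2.imread('pics/w8.png')
r=lambda i,W,H:cv2.resize(i,(W,H),interpolation=3)
cv2.imwrite('pics/w8b.png',np.vstack([np.hstack([r(b,400,207),r(c,400,207)]),r(w[:250],800,390) ]))
E
```

```text
t: 25.0
position: [0.5356, -0.0113, 0.2564]
orientation: [179.5, 0.1, 94.6]
force: [-0.1, 0.3, 1.2]
gripper_width: 0.78
t: 25.5
position: [0.4555, -0.0474, 0.285]
orientation: [179.9, 0.0, 94.5]
force: [0.8, 0.2, 0.4]
gripper_width: 0.778
```

View pics/w8b.png

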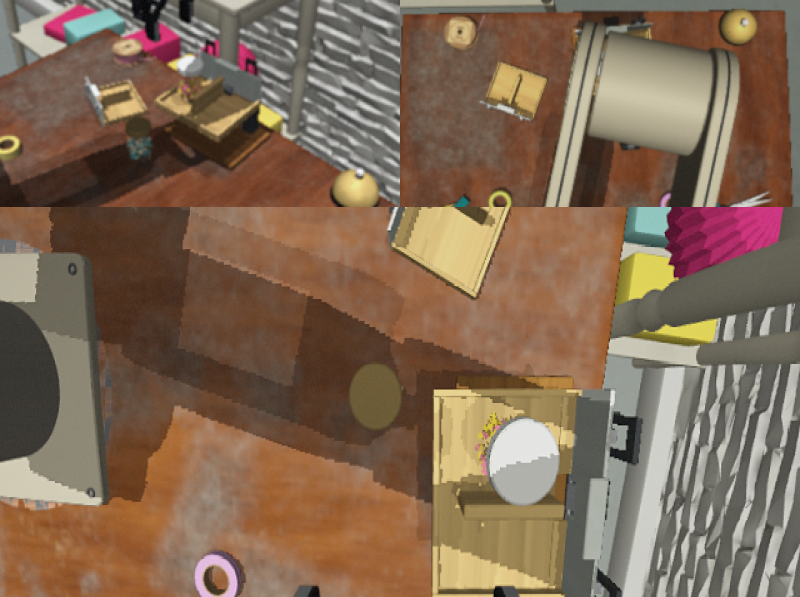

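The jar stands upright in the left bay with its lid at about wrist pixel (419,163). The bystanders are in place. One numeric check, then I hand in.

Run:
```python
from h import *
p=atz('w8',419,163,.175)[:2];th=np.radians(4.8);d=p-np.array([.541,-.0469])
print('jar in tray frame',d@[np.cos(th),np.sin(th)],d@[-np.sin(th),np.cos(th)])
print(bot.observe()['qd'].round(2)); print(bot.finish_job())
```

```text
jar in tray frame -0.007701393162879643 0.03677525199893197
[ 0.09  0.49 -0.23 -0.04  0.15 -0.03]
the job is handed in; nothing more can be done
None
```

The tray is hung on the stand, the white-lidded jar is standing in its left bay, and the job was handed in at about 26 s. No verdict is reported.

- **Tray:** I hooked the large tray's claws into the slots and pressed it down by the fin. I then pressed on the tab, which stayed firm at z = 0.157 m under 50 N, exactly the height it should have at home. An upward pull met 6 to 13 N, which fits a locked tray but is not proof. I did not see the catch itself in the pictures, so the lock is inferred.
- **Jar:** The last picture shows it upright in the left bay, at x of about -8 mm and y of about +37 mm in the tray frame. The gripper is well clear of it.
- **Bystanders:** The brown-lidded jar, bell and spool showed no visible movement in the pictures; I did not measure their positions at the end.
- **Disagreements:**
  - The stand's yaw read 3.3 to 4.2° from the top camera and about 5° from the wrist; I used 4.8° and the tray went in without binding.
  - My first four move calls were refused for missing keys, and nothing moved.

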